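# Hold a vacuum sealer's pump key half-way down

## Task

On the kitchen worktop, use the butter knife to lever up the grey hinged cover on top of the vacuum sealer and swing it to about upright; pry with the blade, not with the gripper itself. Lay the knife back on the worktop, then press the round key under the cover with the fingertips to half-way down and keep it there: pressed nearly to the bottom it would start the heater, so never go that far. Finish while still holding the key half-way, with the cover standing open, and leave the jar, tub and carton where they are.

Things in the scene. Friction and masses are not known exactly. Their poses are not given: they have to be found in the camera images.
- sealer: White vacuum food sealer, fixed, 160 (x) x 300 (y) x 78 mm high. Origin: centre of its underside; +x to its rear, z up. Front ledge: x -80 to -36, top z 66 mm; rear part: x -36 to +80, top z 78. The cover lies on the rear part and juts 14 mm over the ledge: a 12 mm high gap under its lip, open to the front. Under it a well: x -30 to +30, y +9 to +91, floor z 48, holds the key.
- cover (a joint): Opening angle of the grey flat cover, 88 (from hinge to lip) x 96 x 5 mm, 50 g; rad, 0 = shut (flat), 1.57 = upright, end stop at 1.9 leaning back. A stiff friction hinge (about 0.06 N m) lets it stay at any angle; lifting at the lip takes 1 to 1.5 N.
- cover_hinge (a point): Point on the cover's hinge axis, middle of its width, at the level of the cover's underside; in the sealer's frame x +38, y +50, z 78 mm. The hinge axis is the sealer's y axis. The axes turn with the cover.
- cover_lip (a point): Middle of the free front edge of the cover, on its underside, 88 mm from the hinge; moves with the cover (shut: sealer frame x -50, y +50, z 78 mm).
- key (a joint): Travel of the spring-loaded key, m: 0 = up, 0.020 = bottomed; half-way is 0.010. Moves straight down. The spring takes 3 N to start, 7 N at half-way, 11 N at the bottom, and pushes the key back up when let go.
- key_top (a point): Centre of the top face of the round white key, 30 mm in diameter; moves with the key. Up: sealer frame x -6, y +50, z 76 mm (2 mm under the cover).
- knife: Butter knife, 190 mm long, 70 g, lying left or right of the sealer's front: dark wooden handle 105 x 18 x 18 mm, flat steel blade 85 x 20 x 3 mm. Origin: where handle and blade meet, at the level of the handle's underside (z 0 when lying); +x along the blade, handle from x -105 to 0; blade at mid-height of the handle (z 7.5 to 10.5 mm).
- knife_tip (a point): Middle of the blade's end, at x +85, z 9 mm in the knife's frame.
- knife_grip (a point): Good place to grip the handle, near the balance point, at x -30, z 9 mm in the knife's frame (115 mm behind the tip); grip across the handle's 18 mm width.
- jar: Bystander: closed amber glass jar, 64 mm in diameter, about 85 mm high; origin at the centre of its underside. Stands in front of the sealer on the side where the knife is not.
- tub: Bystander: food tub with an orange lid, 138 x 98 x 65 mm; origin at the centre of its underside. Beside the sealer to the robot's right.
- carton: Bystander: drink carton 70 x 70 x 166 mm with a screw cap; origin at the centre of its underside. Beside the sealer to the robot's left.
There are look-alikes about, which are no part of the job. Of the things that look like the knife, take the one that is farthest to the robot's right at the start.

How it is judged:
On the way, in this order (a step that is already met when the one before it is completed fails the run):
1. the cover is levered up by the knife's blade (past 0.3 rad, with the knife touching it) (value of joint cover above 0.3 rad and contact force between knife and cover above 0.2 N), for 0.05 s.
2. the cover stands open (past 1.25 rad) (value of joint cover above 1.25 rad), for 0.2 s.
3. the knife lies on the worktop, let go (height (world z) of knife below 0.02 m and contact force between the fingers and knife below 0.1 N), for 0.2 s.
At the end, for the whole second after the job is handed in: The fingers hold the key down at half travel (between 6.5 and 13.5 mm of its 20 mm), the cover stands open (past 1.2 rad), and the knife lies on the worktop at rest, not held and not on the key (all of step 3 and value of joint cover above 1.2 rad and value of joint key between 0.0065 and 0.0135 m and contact force between the fingers and key above 1.5 N and contact force between knife and key below 0.1 N and linear speed of knife below 0.03 m/s); the arm keeps its last pose, push and grip.
It fails at once if the key is pressed nearly to the bottom (past 16.5 mm) (value of joint key above 0.0165 m).
It fails at once if the gripper or arm itself pushes the cover before it is open (value of joint cover below 1.2 rad and contact force between any of the fingers, the arm and cover above 0.5 N).
It fails at once if the jar, tub or carton is moved more than 30 mm or tipped (distance of any of jar, tub, carton from where it was at the start of the episode above 0.03 m or angle between any of jar, tub, carton's own z axis and vertical above 0.4 rad).
It also fails if it takes over 72 s, if anything falls off the work surface, if the arm or the gripper's body presses on something with over 40 N, if the wrist force passes 120 N, or if a joint passes its speed limit or range.

## Robot

A 7-joint arm with a two-finger parallel gripper is mounted at the origin on the work surface. World frame = base frame: x ahead of the robot, y to its left, z up, the work surface at z = 0. Lengths are in m, angles in rad, forces in N, time in s.
With the tool pointing down it reaches from about 0.4 to 0.875 m from the base axis. Payload 6.5 kg.
Tool frame: the origin (TCP) lies on the front face of the gripper's body, between the roots of the fingers; the fingertips stand 64 mm ahead of it and the grasp point (between the pads) lies 45 mm ahead of it; z points along the fingers, y is the line along which they close (so a half turn about z gives the same grasp; the last joint's range is limited). The gripper opens to 88 mm and grips with 3 to 60 N. Pads are 18 mm wide; open, the fingers measure 123 mm over their backs; the gripper's body (75 mm by 187 mm) begins 45 mm behind the grasp point.
Start: joints at [-1.299, 0.536, -0.004, 1.538, 0.003, 1.067, -0.071], TCP at [0.215, 0.613, 0.303] pointing down, gripper open.
Joint ranges: [-2.7, 2.7], [-0.37, 2.16], [-1.27, 1.26], [0.24, 2.4], [-1.31, 4.45], [0.19, 1.91], [-2.76, 2.76]. Speed limits (rad/s): [2.39, 2.39, 3.14, 3.14, 3.14, 3.14, 3.14].

## Interface

Orientations are given as a rotation vector (axis times angle).
In Python, from rig import status, optics, job, spotter gives the robot as it stands. The module is installed in compiled form; this text tells all that it offers.
- The arm moves only by the tool step_arm, never from a script. Its arguments are lists of equal length, an entry for each row: "dp": the shift along the tool's x, y, z in fractions of the full range, 1 being 0.5 m, a list of three; "yaw": the turn about the tool's z in shares of 180 degrees (1.0 is 180 degrees). A call has 1 to 12 rows; each row is the pose to reach, as a shift and turn from the pose commanded when the call began, along the tool's axes at that moment; what a row does not reach only later rows make up. A row lasts 1/8 s, in which the tool goes at most 62.5 mm and 10.7 degrees, less where a joint would pass 70% of its speed; a pose out of reach is approached as far as the arm can. No shift or turn number may pass 1 either way. A call with a gripper value outside its range is refused whole. "gripper" is the finger opening in m, from 0 to 0.0881, set as the call begins (left out, the last holds). The fingers move at their own pace and stop on an object; "squeeze" is the grip in N (left out, the last holds). Time passes only in rows, so rows that repeat a pose let the fingers close. It gives the time, the measured TCP pose, the force, the opening and the grip force at its end, in the units of the state.
- status.sense(): the state, without advancing time (a new reading comes with each control period).
- optics.capture(name): name is "side" or "top" or "wrist"; returns a dict with "pixels" (384x512x3 uint8, blue, green, red), "K" (3x3 intrinsics, pixels), "k1" (the pictures are not rectified: a ray, as slopes to the right and down, at radius r is drawn at 1 + k1 r^2 times it, then the intrinsics apply), "extrinsics" (4x4, takes a point from world to camera coordinates). Camera axes: x right, y up, looking along -z (the intrinsics and any distortion apply to the point x, -y, -z); pixel columns grow to the right and rows downward; lengths in m; the calibration is good to about 2 mm. A picture is of the moment at which its call begins. There is no depth.
- job.hand_in(): hands the job in; it is judged then, once.
Trained networks look in the newest picture that a camera, given by its name, has taken for a name from the list of things; names that differ only in an ending like _2 or _b are one class to them, and where a whole thing is asked for, a point or a joint stands for the part that bears it (a point fixed in the world has none). Each returns a list of dicts, best first, with "conf" (0 to 1); they miss things now and then, are a little off and sometimes report something else, mostly with a low value. They report only what shows in the picture. A call takes as long as a camera call. They do not tell look-alikes from the thing itself.
- spotter.boxes_of(camera, thing): "point" ([x, y, z] in m, in world coordinates, good to about 4 mm: the middle of the surface that is visible of it).
The state is a dict: "time_s": time; "q": joint angles; "qd": joint speeds; "tau": joint torques, N m; "eef_pos": TCP position; "eef_rot": TCP orientation; "ft_force": force on the tool from outside, world axes, zero at the start; "torque": the same for the moment, N m; "finger_gap": finger opening in m; "gripper_force": force on a finger pad.
Only numpy, scipy, OpenCV 4.12 (cv2) and the standard library are available. Lean on these libraries where they do the work, as an engineer would, in place of code of your own. Each camera call takes 0.05 s, during which the arm holds its last target. There are 200 camera calls.

## Working session

There is one attempt and no reset: what is moved stays moved. The work goes in short steps, Python scripts to look and compute and a tool call to move; the robot and the scene stay as the last step left them, time stands still between calls to the robot, and variables do not carry over. Pictures are saved under pics/ and viewed, at most 11 in all, crops included, and the job is handed in when it is done.

Besides the shell and the picture viewer there is one more tool, called after ">>>" as a command line: name --pt "numbers of a row" for each row, then --argument value for the rest. step_arm: Moves the arm, as the interface text tells. Its arguments: {"type":"object","properties":{"dp":{"type":"array","items":{"type":"array","items":{"type":"number"}}},"yaw":{"type":"array","items":{"type":"number"}},"gripper":{"type":"number"},"squeeze":{"type":"number"}},"required":["dp","yaw"]}

```bash
mkdir -p pics
cat > h.py <<'E'
import numpy as np, cv2
from rig import status, optics, job, spotter
from scipy.spatial.transform import Rotation as R
def cap(n,f=None):
    c=optics.capture(n)
    if f: cv2.imwrite('pics/'+f+'.png',c['pixels'])
    return c
def proj(c,p):
    E=c['extrinsics'];q=E[:3,:3]@np.array(p)+E[:3,3];s=np.array([q[0],-q[1]])/-q[2]
    s=s*(1+c['k1']*(s@s));return c['K'][:2,:2]@s+c['K'][:2,2]
def ray(c,uv):
    d=np.linalg.solve(c['K'],[*uv,1])[:2];s=d.copy()
    for _ in range(20): s=d/(1+c['k1']*(s@s))
    E=c['extrinsics'];v=E[:3,:3].T@np.array([s[0],-s[1],-1]);o=-E[:3,:3].T@E[:3,3];return o,v
def onz(c,uv,z):
    o,v=ray(c,uv);return o+v*(z-o[2])/v[2]
def inview(c,uv): return np.round(uv,1)
E
python3 - <<'E'
from h import *
np.set_printoptions(precision=3,suppress=True)
s=status.sense();print(s['time_s'],s['eef_pos'],s['eef_rot'],s['ft_force'],R.from_rotvec(s['eef_rot']).as_matrix())
for n in ['top','side']:
    c=cap(n,n+'0');print(n,c['K'],c['k1'],c['extrinsics'])
    for t in ['sealer','cover','cover_lip','cover_hinge','knife','knife_tip','knife_grip','jar','tub','carton']:
        print(n,t,[(np.round(b['point'],3).tolist(),round(b['conf'],2),proj(c,b['point']).astype(int).tolist()) for b in spotter.boxes_of(n,t)])
E
```

```text
0.0 [0.215 0.613 0.302] [-0.528 -3.097  0.003] [ 0.187 -1.023  0.048] [[-0.944  0.331 -0.   ]
 [ 0.331  0.944 -0.002]
 [-0.    -0.002 -1.   ]]
top [[382.192   0.    251.811]
 [  0.    382.192 198.216]
 [  0.      0.      1.   ]] -0.049541029315749205 [[-0.015 -1.     0.008 -0.01 ]
 [ 0.992 -0.013  0.122 -0.526]
 [-0.122  0.01   0.992 -0.924]
 [ 0.     0.     0.     1.   ]]
top sealer [([0.624, 0.028, 0.078], 0.57, [232, 155])]
top cover [([0.628, 0.082, 0.079], 0.69, [209, 154])]
top cover_lip [([0.624, 0.082, 0.081], 0.81, [210, 156])]
top cover_hinge [([0.626, 0.08, 0.084], 0.83, [210, 154])]
top knife [([0.368, -0.16, 0.012], 0.8, [309, 260]), ([0.358, 0.086, 0.015], 0.79, [211, 266])]
top knife_tip [([0.371, -0.165, 0.017], 0.94, [311, 259]), ([0.36, 0.085, 0.016], 0.92, [211, 265]), ([0.413, -0.323, 0.013], 0.84, [372, 241])]
top knife_grip [([0.41, -0.326, 0.016], 0.9, [374, 243]), ([0.358, 0.084, 0.016], 0.6, [212, 266])]
top jar [([0.426, 0.299, 0.083], 0.82, [117, 240]), ([0.694, 0.338, 0.151], 0.69, [93, 120])]
top tub [([0.691, -0.356, 0.067], 0.97, [386, 129])]
top carton
[... 567 characters left out ...]
79], 0.35, [278, 310])]
side knife [([0.36, -0.147, 0.01], 0.85, [341, 178]), ([0.377, 0.097, 0.014], 0.84, [320, 243]), ([0.399, -0.319, 0.014], 0.72, [337, 138])]
side knife_tip [([0.362, -0.145, 0.012], 0.83, [341, 178]), ([0.374, 0.1, 0.01], 0.69, [320, 245]), ([0.395, -0.313, 0.01], 0.54, [338, 141]), ([0.626, 0.086, 0.079], 0.4, [220, 197])]
side knife_grip [([0.362, -0.146, 0.013], 0.8, [341, 178]), ([0.373, 0.103, 0.008], 0.59, [320, 247]), ([0.399, -0.317, 0.01], 0.58, [337, 140]), ([0.624, 0.087, 0.082], 0.19, [220, 197])]
side jar [([0.42, 0.333, 0.078], 0.98, [278, 310])]
side tub [([0.698, -0.326, 0.066], 0.68, [244, 106])]
side carton [([0.696, 0.371, 0.126], 0.88, [129, 275])]
```

Run:
```python
from h import *
a=cv2.imread('pics/top0.png')
cv2.imwrite('pics/t1.png',cv2.resize(a[100:330,70:470],(800,460),interpolation=cv2.INTER_CUBIC))
```

```text
(no output)
```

View pics/t1.png

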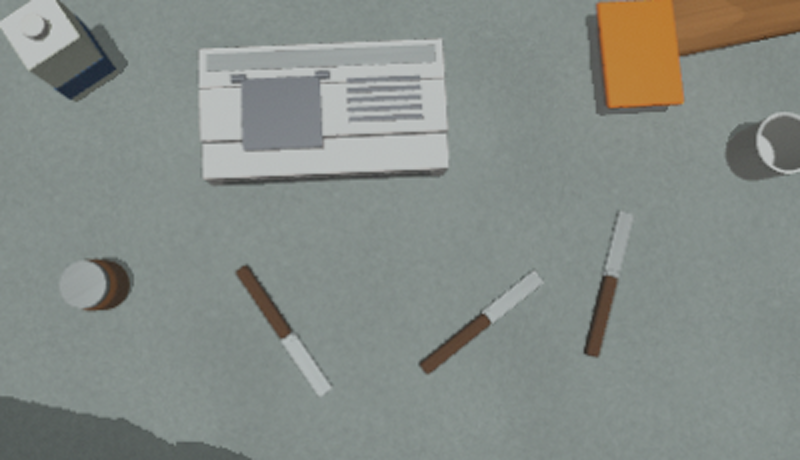

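Three knives show in the crop: (285,330), (482,322) and (608,283). In full-image pixels these are (212,265), (311,261) and (374,241). Image right is -y, so the third is farthest to the robot's right (y≈-0.32) and is the one to take. I'll confirm it in an enlarged crop.

Run:
```python
from h import *
a=cv2.imread('pics/top0.png')
k=cv2.resize(a[195:285,345:405],None,fx=6,fy=6,interpolation=cv2.INTER_CUBIC)
cv2.imwrite('pics/k1.png',k)
s=cv2.resize(a[110:200,160:302],None,fx=5.6,fy=5.6,interpolation=cv2.INTER_CUBIC)
cv2.imwrite('pics/s1.png',s)
print(s.shape)
```

```text
(504, 795, 3)
```

View pics/k1.png

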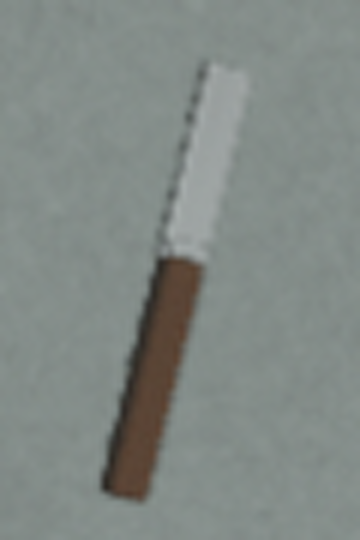

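View pics/s1.png

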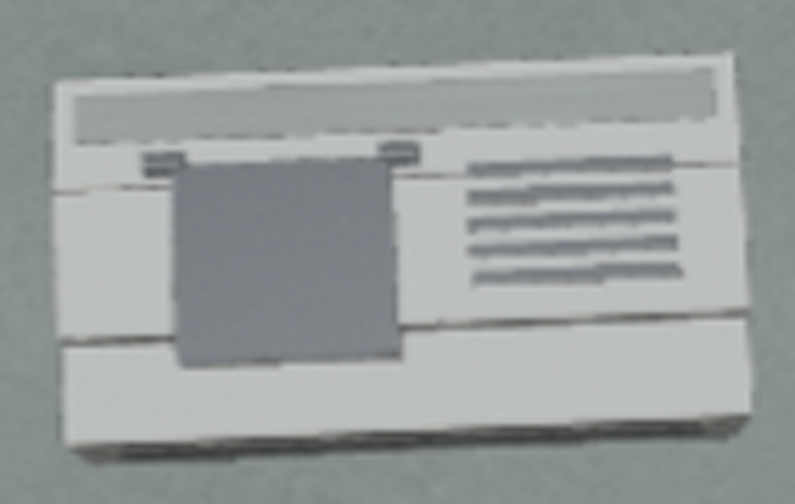

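The first crop shows the knife: handle butt at (125,495), junction at (183,258), tip at (229,70). In the second, the sealer's rear corners are (55,85) and (733,55), its front edge runs (65,445) to (750,412), and the cover's lip corners are (180,366) and (402,356).

```bash
cat >> h.py <<'E'
def tool(dw):  # world shift -> tool axes
    s=status.sense();return R.from_rotvec(s['eef_rot']).inv().apply(dw)
E
python3 - <<'E'
from h import *
np.set_printoptions(precision=4,suppress=True)
c=cap('top')
K=lambda u,v:(345+u/6-.4,195+v/6-.4)
S=lambda u,v:(160+u/5.6-.4,110+v/5.6-.4)
b=onz(c,K(125,495),.018);j=onz(c,K(183,258),.018);t=onz(c,K(229,70),.0105)
print('knife',b,j,t,[np.degrees(np.arctan2(*(q-p)[1::-1])) for p,q in((b,j),(j,t),(b,t))],np.linalg.norm(j-b),np.linalg.norm((t-j)[:2]))
pts=[((80,150,78),(55,85)),((80,-150,78),(733,55)),((-36,150,78),(62,340)),((-36,-150,78),(747,313)),((-80,150,66),(65,445)),((-80,-150,66),(750,412)),((-50,98,83),(180,366)),((-50,2,83),(402,356))]
P=np.array([p for p,_ in pts])/1e3
W=np.array([onz(c,S(*u),p[2]) for (_,u),p in zip(pts,P)])
A=P[:,:2]-P[:,:2].mean(0);B=W[:,:2]-W[:,:2].mean(0)
H=(A[:,0]*B[:,1]-A[:,1]*B[:,0]).sum();D=(A*B).sum();th=np.arctan2(H,D)
M=np.array([[np.cos(th),-np.sin(th)],[np.sin(th),np.cos(th)]])
o=W[:,:2].mean(0)-M@P[:,:2].mean(0)
print('sealer',o,np.degrees(th));print(W[:,:2]-(P[:,:2]@M.T+o))
for n,p in dict(lip=(-50,50),hinge=(38,50),key=(-6,50)).items(): print(n,o+M@(np.array(p)/1e3))
cs=cap('side')
for p in [(*(o+M@(np.array(q[:2])/1e3)),q[2]/1e3) for q,_ in pts]+[b,j,t]: print(proj(cs,p).round(0),end=' ')
g=cs['pixels'].copy()
for p in [(*(o+M@(np.array(q[:2])/1e3)),q[2]/1e3) for q,_ in pts]+[b,j,t]: cv2.circle(g,tuple(int(x) for x in proj(cs,p).round()),1,(0,0,255),-1)
cv2.imwrite('pics/side1.png',cv2.resize(g[60:340,90:400],None,fx=2.1,fy=2.1,interpolation=cv2.INTER_CUBIC))
E
```

```text
knife [ 0.3256 -0.2988  0.018 ] [ 0.4235 -0.3281  0.018 ] [ 0.5035 -0.3548  0.0105] [np.float64(-16.663641828280927), np.float64(-18.444921322777834), np.float64(-17.469332013703717)] 0.10212393373773601 0.084340320863681
sealer [0.6308 0.0307] 1.8058268529525974
[[-0.0018 -0.0016]
 [-0.0015  0.0018]
 [ 0.0008 -0.0026]
 [-0.0008  0.0027]
 [ 0.001  -0.0007]
 [ 0.002   0.0026]
 [ 0.0001 -0.0018]
 [ 0.0002 -0.0004]]
lip [0.5792 0.0791]
hinge [0.6672 0.0818]
key [0.6232 0.0805]
[172. 219.] [215. 141.] [221. 230.] [256. 149.] [240. 238.] [272. 155.] [234. 213.] [246. 185.] [361. 146.] [330. 135.] [306. 127.]
```

View pics/side1.png

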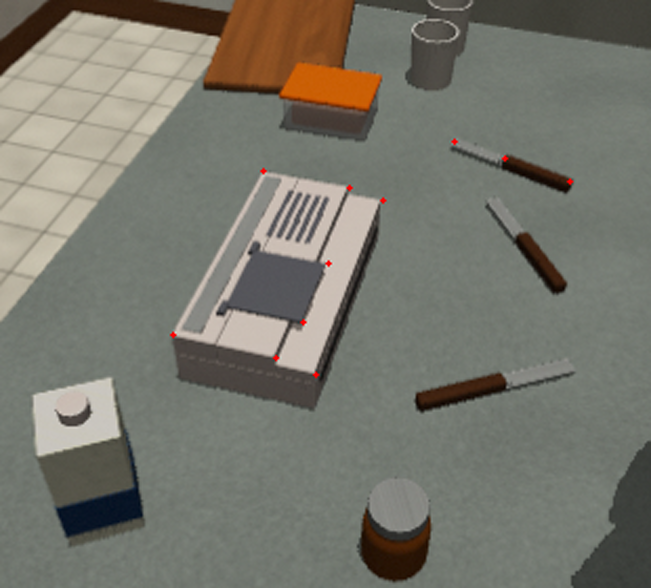

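Careful with the scale: shifts go in shares of 0.5 m and turns go in shares of 180 degrees. That gives: -0.422 m / 0.5 = -0.844, -0.343 m / 0.5 = -0.686, -2 degrees / 180 = -0.0111.

>>> step_arm --pt "-0.844 -0.686 0" --pt "-0.844 -0.686 0" --pt "-0.844 -0.686 0" --pt "-0.844 -0.686 0" --pt "-0.844 -0.686 0" --pt "-0.844 -0.686 0" --pt "-0.844 -0.686 0" --pt "-0.844 -0.686 0" --pt "-0.844 -0.686 0" --pt "-0.844 -0.686 0" --pt "-0.844 -0.686 0" --pt "-0.844 -0.686 0" --yaw '[-0.0111,-0.0111,-0.0111,-0.0111,-0.0111,-0.0111,-0.0111,-0.0111,-0.0111,-0.0111,-0.0111,-0.0111]' --gripper 0.06

```text
time_s: 2.7
eef_pos: [0.4992, 0.1514, 0.3027]
eef_rot: [-0.47, -3.106, -0.001]
ft_force: [0.2, -0.1, -0.1]
finger_gap: 0.0599
gripper_force: 0.0
```

```bash
cat >> h.py <<'E'
def plan(p,ang=None,quiet=False): # shift in tool axes and yaw to bring TCP to p, tool x axis to world angle ang(deg)
    s=status.sense();M=R.from_rotvec(s['eef_rot']).as_matrix();a=np.degrees(np.arctan2(M[1,0],M[0,0]))
    print('t',round(s['time_s'],2),'pos',np.round(s['eef_pos'],4),'xang',round(a,2),'z',np.round(M[:,2],3),'F',np.round(s['ft_force'],2),'gap',round(s['finger_gap'],4),'gf',np.round(s['gripper_force'],1))
    print('dp',np.round(M.T@(np.array(p)-s['eef_pos']),4),'yaw',None if ang is None else round((a-ang+180)%360-180,2))
E
python3 -c "
from h import *
plan((.394,-.320,.16),162.5)"
```

```text
t 2.7 pos [0.4992 0.1514 0.3027] xang 162.8 z [-0.     0.001 -1.   ] F [ 0.21 -0.12 -0.08] gap 0.0599 gf 0.0
dp [-0.0389 -0.4815  0.1425] yaw 0.3
```

Scaled: -0.4815 m / 0.5 = -0.963, 0.1425 m / 0.5 = 0.285, 0.3 degrees / 180 = 0.0017.

>>> step_arm --pt "-0.078 -0.963 0" --pt "-0.078 -0.963 0" --pt "-0.078 -0.963 0" --pt "-0.078 -0.963 0" --pt "-0.078 -0.963 0" --pt "-0.078 -0.963 0" --pt "-0.078 -0.963 0" --pt "-0.078 -0.963 0" --pt "-0.078 -0.963 0.285" --pt "-0.078 -0.963 0.285" --pt "-0.078 -0.963 0.285" --pt "-0.078 -0.963 0.285" --yaw '[0.0017,0.0017,0.0017,0.0017,0.0017,0.0017,0.0017,0.0017,0.0017,0.0017,0.0017,0.0017]'

```text
time_s: 4.2
eef_pos: [0.3939, -0.3209, 0.1603]
eef_rot: [-0.48, -3.104, -0.001]
ft_force: [0.8, -0.5, 0.8]
finger_gap: 0.0599
gripper_force: 0.0
```

```bash
python3 -c "
from h import *
plan((.394,-.320,.066),162.5)
c=cap('wrist','w1')
for p in [(.3256,-.2988,.018),(.4235,-.3281,.018),(.5035,-.3548,.0105),(.394,-.32,.018)]: print(proj(c,p))"
```

```text
t 4.2 pos [ 0.3939 -0.3209  0.1603] xang 162.41 z [-0.001  0.001 -1.   ] F [ 0.8  -0.52  0.79] gap 0.0599 gf 0.0
dp [0.0001 0.0008 0.0943] yaw -0.09
[258.35038173 117.56581153]
[260.15402296 238.43608507]
[258.56572438 311.62056342]
[258.83753443 205.52003267]
```

View pics/w1.png

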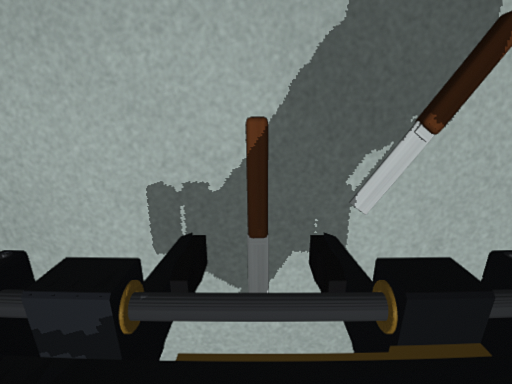

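The handle runs from (257,117) to (258,238) in the wrist image, within about 2 px of my estimate. It sits centred between the fingers, so I'll descend and grip.

Scaled: 0.0943 m / 0.5 = 0.1886, 0.001 m / 0.5 = 0.002.

>>> step_arm --pt "0 0.002 0.1" --pt "0 0.002 0.16" --pt "0 0.002 0.1886" --pt "0 0.002 0.1886" --pt "0 0.002 0.1886" --yaw '[0,0,0,0,0]'

```text
time_s: 4.88
eef_pos: [0.3948, -0.3212, 0.0675]
eef_rot: [0.482, 3.102, -0.002]
ft_force: [1.1, -1.7, 0.0]
finger_gap: 0.0599
gripper_force: 0.0
```

>>> step_arm --pt "0 0 0" --pt "0 0 0" --pt "0 0 0" --pt "0 0 0" --pt "0 0 0" --pt "0 0 0" --yaw '[0,0,0,0,0,0]' --gripper 0.0 --squeeze 50

```text
time_s: 5.62
eef_pos: [0.3939, -0.3205, 0.0659]
eef_rot: [0.482, 3.104, -0.0]
ft_force: [-0.3, 0.6, -0.0]
finger_gap: 0.0173
gripper_force: 50.0
```

Scaled: -0.134 m / 0.5 = -0.268, -0.08 m / 0.5 = -0.16.

>>> step_arm --pt "0 0 -0.06" --pt "0 0 -0.16" --pt "0 0 -0.268" --pt "0 0 -0.268" --pt "0 0 -0.268" --yaw '[0,0,0,0,0]'

```text
time_s: 6.25
eef_pos: [0.3936, -0.32, 0.1994]
eef_rot: [-0.481, -3.104, -0.001]
ft_force: [0.4, 0.5, -0.7]
finger_gap: 0.0176
gripper_force: 50.0
```

```bash
python3 -c "
from h import *
plan((.43,.079,.2),181.8)
for n in ['side','top']:
  c=cap(n,n+'2')
  for t in ['knife','knife_tip','knife_grip']: print(n,t,[(np.round(b['point'],3).tolist(),round(b['conf'],2),proj(c,b['point']).astype(int).tolist()) for b in spotter.boxes_of(n,t)])
"
```

```text
t 6.25 pos [ 0.3936 -0.32    0.1994] xang 162.37 z [-0.     0.001 -1.   ] F [ 0.41  0.55 -0.69] gap 0.0176 gf 50.0
dp [ 0.0861  0.3912 -0.0004] yaw -19.43
side knife [([0.375, 0.1, 0.016], 0.8, [320, 243]), ([0.361, -0.145, 0.009], 0.78, [341, 179]), ([0.374, -0.309, 0.144], 0.61, [352, 105])]
side knife_tip [([0.374, 0.097, 0.01], 0.94, [321, 244]), ([0.375, -0.31, 0.146], 0.74, [353, 104]), ([0.363, -0.145, 0.012], 0.56, [340, 178])]
side knife_grip [([0.364, -0.144, 0.013], 0.85, [340, 178]), ([0.385, -0.306, 0.143], 0.8, [348, 105]), ([0.373, 0.1, 0.008], 0.73, [321, 246])]
top knife [([0.372, -0.159, 0.012], 0.97, [308, 259]), ([0.45, -0.332, 0.139], 0.88, [393, 224]), ([0.625, 0.084, 0.083], 0.41, [209, 155])]
top knife_tip [([0.373, -0.164, 0.017], 0.97, [311, 258]), ([0.448, -0.332, 0.141], 0.96, [394, 225]), ([0.362, 0.089, 0.016], 0.59, [209, 264])]
top knife_grip [([0.443, -0.337, 0.143], 0.98, [397, 227]), ([0.361, 0.086, 0.014], 0.78, [210, 265]), ([0.37, -0.157, 0.012], 0.65, [308, 260])]
```

Scaled: 0.387 m / 0.5 = 0.774, 0.085 m / 0.5 = 0.17, -19.4 degrees / 180 = -0.1078.

>>> step_arm --pt "0.17 0.774 0" --pt "0.17 0.774 0" --pt "0.17 0.774 0" --pt "0.17 0.774 0" --pt "0.17 0.774 0" --pt "0.17 0.774 0" --pt "0.17 0.774 0" --pt "0.17 0.774 0" --pt "0.17 0.774 0" --pt "0.17 0.774 0" --yaw '[-0.0278,-0.0556,-0.0833,-0.1078,-0.1078,-0.1078,-0.1078,-0.1078,-0.1078,-0.1078]'

```text
time_s: 7.9
eef_pos: [0.4301, 0.0726, 0.1999]
eef_rot: [0.044, -3.141, 0.001]
ft_force: [0.3, 0.1, -0.6]
finger_gap: 0.0174
gripper_force: 50.0
```

```bash
python3 -c "
from h import *
plan((.4443,.0749,.129),181.8)"
```

```text
t 7.9 pos [0.4301 0.0726 0.1999] xang -178.41 z [-0. -0. -1.] F [ 0.26  0.13 -0.57] gap 0.0174 gf 50.0
dp [-0.0142  0.002   0.0709] yaw -0.21
```

Scaled: 0.071 m / 0.5 = 0.142, 0.002 m / 0.5 = 0.004, -0.2 degrees / 180 = -0.0011.

>>> step_arm --pt "-0.028 0.004 0.08" --pt "-0.028 0.004 0.142" --pt "-0.028 0.004 0.142" --pt "-0.028 0.004 0.142" --yaw '[-0.0011,-0.0011,-0.0011,-0.0011]'

```text
time_s: 8.4
eef_pos: [0.4445, 0.0759, 0.1297]
eef_rot: [-0.051, 3.14, -0.0]
ft_force: [0.3, 0.4, -0.7]
finger_gap: 0.0179
gripper_force: 50.0
```

Run:
```python
from h import *
plan((.4662,.0755,.129),181.8)
out=[]
for n,(x0,y0,w,h) in dict(side=(190,170,160,110),top=(170,120,110,140)).items():
    c=cap(n,n+'3');g=c['pixels'].copy()
    s=status.sense();M=R.from_rotvec(s['eef_rot']).as_matrix()
    tip=s['eef_pos']-M[:,0]*.115+np.array([0,0,-.057])
    print(n,tip,proj(c,tip))
    g=cv2.resize(g[y0:y0+h,x0:x0+w],None,fx=4,fy=4,interpolation=cv2.INTER_CUBIC)
    q=(proj(c,tip)-[x0,y0])*4+1.5
    cv2.circle(g,tuple(int(v) for v in q),3,(0,0,255),1);out.append(g)
cv2.imwrite('pics/s3.png',out[0]);cv2.imwrite('pics/t3.png',out[1])
```

```text
t 8.4 pos [0.4445 0.0759 0.1297] xang -178.13 z [ 0.001 -0.    -1.   ] F [ 0.35  0.39 -0.74] gap 0.0179 gf 50.0
dp [-0.0217 -0.0011  0.0008] yaw 0.07
side [0.55969719 0.08000599 0.07322892] [247.86413197 203.60482093]
top [0.55977394 0.08019236 0.07335558] [211.03508923 182.83724871]
```

View pics/s3.png

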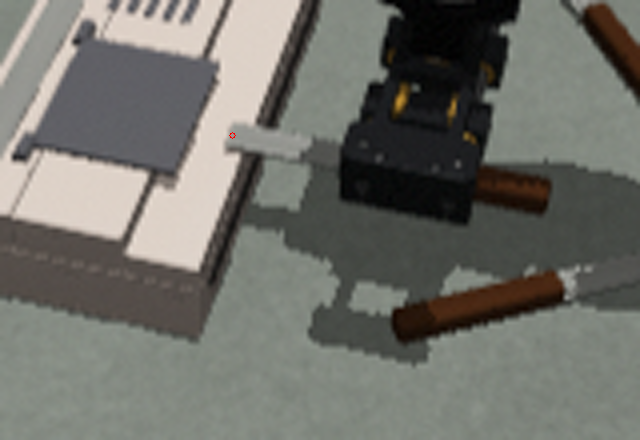

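View pics/t3.png

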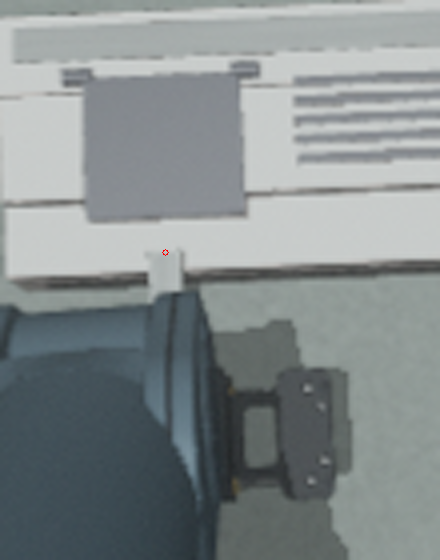

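The tip is level and centred on the cover, showing at (229,138) in the side crop and (166,253) in the top crop, as predicted. Next I insert it under the lip.

Scaled: -0.028 m / 0.5 = -0.056, -0.001 m / 0.5 = -0.002.

>>> step_arm --pt "-0.02 -0.002 0.002" --pt "-0.04 -0.002 0.002" --pt "-0.056 -0.002 0.002" --pt "-0.056 -0.002 0.002" --yaw '[0,0,0,0]'

```text
time_s: 9.0
eef_pos: [0.473, 0.0765, 0.128]
eef_rot: [-0.053, 3.14, 0.0]
ft_force: [0.4, 0.5, -1.4]
finger_gap: 0.0175
gripper_force: 50.0
```

Scaled: -0.0607 m / 0.5 = -0.1214, -0.0549 m / 0.5 = -0.1098.

>>> step_arm --pt "0 0 -0.01" --pt "-0.0008 0 -0.024" --pt "-0.0032 0 -0.0394" --pt "-0.007 0 -0.0546" --pt "-0.0124 0 -0.0696" --pt "-0.0194 0 -0.0838" --pt "-0.0276 0 -0.0972" --pt "-0.0372 0 -0.1098" --pt "-0.048 0 -0.1214" --pt "-0.048 0 -0.1214" --yaw '[0,0,0,0,0,0,0,0,0,0]'

```text
time_s: 10.25
eef_pos: [0.4973, 0.0774, 0.1892]
eef_rot: [-0.053, 3.139, 0.0]
ft_force: [-0.1, 0.3, -1.2]
finger_gap: 0.0177
gripper_force: 50.0
```

Run:
```python
from h import *
plan((.4662,.0755,.129),181.8)
c=cap('side','s4');x0,y0,w,h=170,130,200,150
cv2.imwrite('pics/s4c.png',cv2.resize(c['pixels'][y0:y0+h,x0:x0+w],None,fx=4,fy=4,interpolation=cv2.INTER_CUBIC))
```

```text
t 10.25 pos [0.4973 0.0774 0.1892] xang -178.06 z [ 0.002  0.    -1.   ] F [-0.06  0.28 -1.16] gap 0.0177 gf 50.0
dp [ 0.0313 -0.0008  0.0602] yaw 0.14
```

View pics/s4c.png

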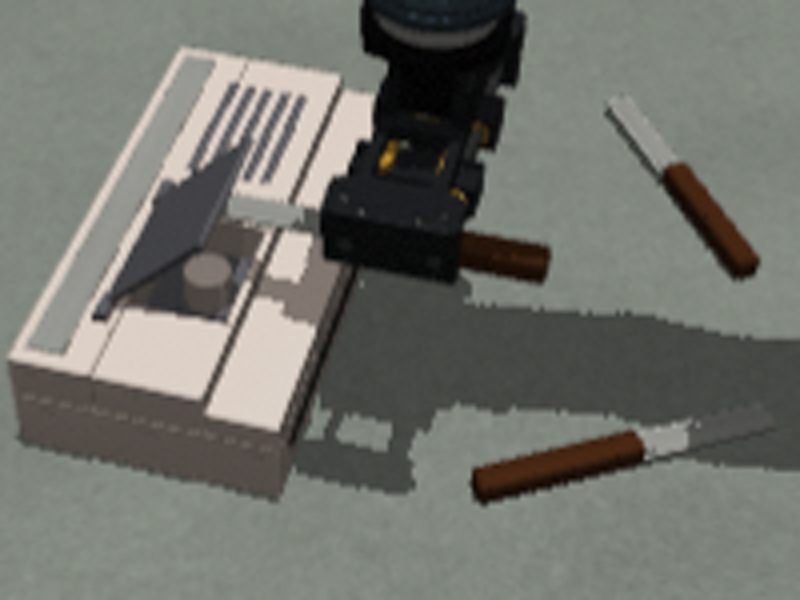

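The cover is up at about 0.8 rad on the blade tip (238,208), and the key shows at (207,280). I'll continue along the arc.

Scaled: -0.0612 m / 0.5 = -0.1224, -0.0573 m / 0.5 = -0.1146.

>>> step_arm --pt "-0.0118 0 -0.0104" --pt "-0.0246 0 -0.0196" --pt "-0.0384 0 -0.0274" --pt "-0.0528 0 -0.0338" --pt "-0.0678 0 -0.0388" --pt "-0.0832 0 -0.0422" --pt "-0.0988 0 -0.0442" --pt "-0.1146 0 -0.0446" --pt "-0.1224 0 -0.0442" --pt "-0.1224 0 -0.0442" --pt "-0.1224 0 -0.0442" --yaw '[0,0,0,0,0,0,0,0,0,0,0]'

```text
time_s: 11.68
eef_pos: [0.5572, 0.0794, 0.2107]
eef_rot: [-0.054, 3.141, -0.0]
ft_force: [-0.1, -0.3, -1.0]
finger_gap: 0.0177
gripper_force: 50.0
```

Run:
```python
from h import *
plan((.42,.074,.211),181.8)
c=cap('side','s5');x0,y0,w,h=170,110,200,150
cv2.imwrite('pics/s5c.png',cv2.resize(c['pixels'][y0:y0+h,x0:x0+w],None,fx=4,fy=4,interpolation=cv2.INTER_CUBIC))
```

```text
t 11.68 pos [0.5572 0.0794 0.2107] xang -178.05 z [ 0. -0. -1.] F [-0.14 -0.32 -0.98] gap 0.0177 gf 50.0
dp [ 0.1373 -0.0007 -0.0003] yaw 0.15
```

View pics/s5c.png

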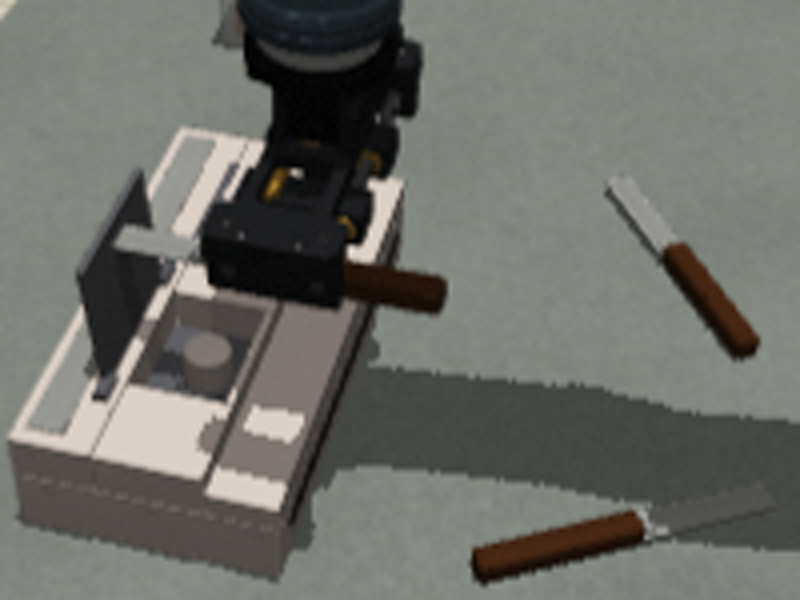

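The cover stands about upright and the key at (208,362) is clear. I'll retreat and take the knife back to where it lay.

Scaled: 0.137 m / 0.5 = 0.274, 0.1 m / 0.5 = 0.2.

>>> step_arm --pt "0.1 0 0" --pt "0.2 0 0" --pt "0.274 0 0" --pt "0.274 0 0" --pt "0.274 0 0" --yaw '[0,0,0,0,0]'

```text
time_s: 12.35
eef_pos: [0.4214, 0.075, 0.2112]
eef_rot: [-0.054, 3.139, 0.001]
ft_force: [0.8, 0.4, -0.5]
finger_gap: 0.0179
gripper_force: 50.0
```

Run:
```python
from h import *
plan((.40,-.32,.1),162.5)
```

```text
t 12.35 pos [0.4214 0.075  0.2112] xang -178.04 z [ 0.002  0.001 -1.   ] F [ 0.77  0.41 -0.5 ] gap 0.0179 gf 50.0
dp [ 0.0351 -0.3941  0.1109] yaw 19.46
```

Scaled: -0.394 m / 0.5 = -0.788, -0.36 m / 0.5 = -0.72, 19.5 degrees / 180 = 0.1083.

>>> step_arm --pt "0.02 -0.12 0" --pt "0.03 -0.24 0" --pt "0.04 -0.36 0" --pt "0.05 -0.48 0" --pt "0.06 -0.6 0" --pt "0.07 -0.72 0" --pt "0.07 -0.788 0" --pt "0.07 -0.788 0.12" --pt "0.07 -0.788 0.222" --pt "0.07 -0.788 0.222" --pt "0.07 -0.788 0.222" --yaw '[0.0167,0.0333,0.05,0.0667,0.0833,0.1083,0.1083,0.1083,0.1083,0.1083,0.1083]'

```text
time_s: 13.72
eef_pos: [0.3998, -0.3214, 0.1011]
eef_rot: [0.479, 3.103, -0.002]
ft_force: [-0.1, -0.2, -0.5]
finger_gap: 0.0179
gripper_force: 50.0
```

Run:
```python
from h import *
plan((.40,-.32,.066),162.5)
```

```text
t 13.72 pos [ 0.3998 -0.3214  0.1011] xang 162.43 z [ 0.002 -0.002 -1.   ] F [-0.1  -0.24 -0.48] gap 0.0179 gf 50.0
dp [0.0003 0.0015 0.0351] yaw -0.07
```

Scaled: 0.034 m / 0.5 = 0.068, 0.03 m / 0.5 = 0.06.

>>> step_arm --pt "0 0 0.04" --pt "0 0 0.06" --pt "0 0 0.068" --pt "0 0 0.068" --pt "0 0 0.068" --yaw '[0,0,0,0,0]'

```text
time_s: 14.35
eef_pos: [0.3991, -0.3205, 0.0663]
eef_rot: [0.479, 3.104, -0.001]
ft_force: [-0.3, -1.3, -0.4]
finger_gap: 0.0175
gripper_force: 50.0
```

>>> step_arm --pt "0 0 0" --pt "0 0 0" --pt "0 0 0" --pt "0 0 0" --pt "0 0 0" --yaw '[0,0,0,0,0]' --gripper 0.06

```text
time_s: 14.98
eef_pos: [0.3988, -0.3203, 0.0657]
eef_rot: [-0.479, -3.105, -0.0]
ft_force: [-0.8, -0.3, -0.8]
finger_gap: 0.0601
gripper_force: 0.0
```

>>> step_arm --pt "0 0 -0.06" --pt "0 0 -0.16" --pt "0 0 -0.28" --pt "0 0 -0.4" --pt "0 0 -0.4" --pt "0 0 -0.4" --yaw '[0,0,0,0,0,0]'

```text
time_s: 15.72
eef_pos: [0.3986, -0.3198, 0.2654]
eef_rot: [-0.479, -3.105, -0.001]
ft_force: [-0.5, 0.1, -0.0]
finger_gap: 0.0599
gripper_force: 0.0
```

Run:
```python
from h import *
u=np.array([.9995,.0315])
key=np.array([.6232,.0805])-.006*u
print(key)
plan((*key,.25),181.8)
c=cap('top','t6')
print([(np.round(b['point'],3),round(b['conf'],2)) for b in spotter.boxes_of('top','knife')+spotter.boxes_of('top','key_top')+spotter.boxes_of('top','cover_lip')])
cs=cap('side','s6')
print([(np.round(b['point'],3),round(b['conf'],2)) for b in spotter.boxes_of('side','knife')+spotter.boxes_of('side','key_top')])
a=cv2.resize(c['pixels'][110:290,180:420],None,fx=2.5,fy=2.5,interpolation=cv2.INTER_CUBIC)
for p in [(.6232,.0805,.076)]:
    q=(proj(c,p)-[180,110])*2.5+.75;cv2.circle(a,tuple(int(v) for v in q),3,(0,0,255),1)
cv2.imwrite('pics/t6c.png',a)
```

```text
[0.617203 0.080311]
t 15.72 pos [ 0.3986 -0.3198  0.2654] xang 162.47 z [-0.     0.001 -1.   ] F [-0.5   0.1  -0.04] gap 0.0599 gf 0.0
dp [-0.0879  0.4474  0.0156] yaw -19.33
[(array([ 0.37 , -0.16 ,  0.011]), 0.98), (array([0.36 , 0.088, 0.015]), 0.9), (array([ 0.375, -0.309,  0.013]), 0.6), (array([0.672, 0.083, 0.13 ]), 0.88)]
[(array([0.375, 0.099, 0.014]), 0.91), (array([ 0.402, -0.318,  0.012]), 0.77), (array([ 0.362, -0.144,  0.008]), 0.74), (array([0.669, 0.089, 0.125]), 0.26), (array([0.629, 0.09 , 0.072]), 0.2), (array([0.624, 0.094, 0.076]), 0.59)]
```

View pics/t6c.png

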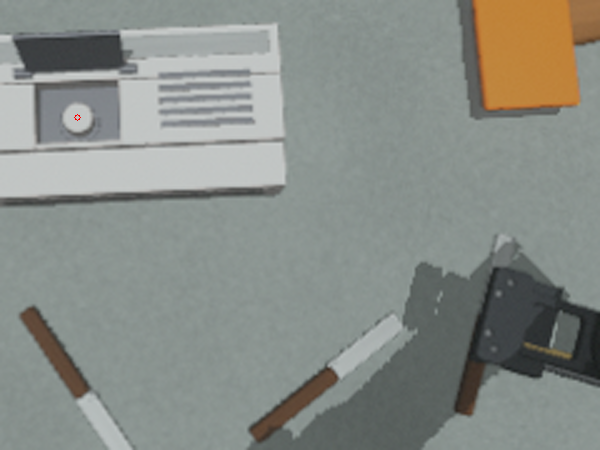

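The knife lies on the worktop at (485,330) in the crop. The key at (78,118) matches my estimate and the cover stands open. I'll close the fingers and move above the key.

Scaled: 0.447 m / 0.5 = 0.894, 0.42 m / 0.5 = 0.84, -19.3 degrees / 180 = -0.1072.

>>> step_arm --pt "-0.02 0.12 0" --pt "-0.04 0.24 0" --pt "-0.08 0.36 0" --pt "-0.1 0.48 0" --pt "-0.12 0.6 0" --pt "-0.15 0.72 0" --pt "-0.176 0.84 0" --pt "-0.176 0.894 0.02" --pt "-0.176 0.894 0.03" --pt "-0.176 0.894 0.03" --pt "-0.176 0.894 0.03" --yaw '[-0.0222,-0.0444,-0.0667,-0.0889,-0.1072,-0.1072,-0.1072,-0.1072,-0.1072,-0.1072,-0.1072]' --gripper 0.0 --squeeze 20

```text
time_s: 17.45
eef_pos: [0.6172, 0.0769, 0.251]
eef_rot: [0.043, -3.141, 0.002]
ft_force: [0.6, -0.7, -0.3]
finger_gap: 0.0003
gripper_force: 0.0
```

Run:
```python
from h import *
plan((.6172,.0803,.146),181.8)
```

```text
t 17.45 pos [0.6172 0.0769 0.251 ] xang -178.44 z [-0.    -0.001 -1.   ] F [ 0.56 -0.74 -0.33] gap 0.0003 gf 0.0
dp [-1.00e-04  3.50e-03  1.05e-01] yaw -0.24
```

>>> step_arm --pt "0 0.007 0.1" --pt "0 0.007 0.18" --pt "0 0.007 0.208" --pt "0 0.007 0.208" --pt "0 0.007 0.208" --yaw '[0,0,0,0,0]'

```text
time_s: 18.08
eef_pos: [0.6185, 0.0826, 0.1485]
eef_rot: [-0.047, 3.138, 0.001]
ft_force: [0.1, -0.4, 0.3]
finger_gap: 0.0003
gripper_force: 0.0
```

Scaled: 0.012 m / 0.5 = 0.024, 0.009 m / 0.5 = 0.018.

>>> step_arm --pt "0 0 0.006" --pt "0 0 0.012" --pt "0 0 0.018" --pt "0 0 0.024" --pt "0 0 0.024" --pt "0 0 0.024" --yaw '[0,0,0,0,0,0]'

```text
time_s: 18.82
eef_pos: [0.6177, 0.083, 0.1351]
eef_rot: [-0.048, 3.141, 0.0]
ft_force: [-0.9, 0.4, 5.2]
finger_gap: 0.0004
gripper_force: 2.5
```

Run:
```python
from h import *
plan((.6172,.0803,.130),181.8)
```

```text
t 18.82 pos [0.6177 0.083  0.1351] xang -178.25 z [ 0.001  0.    -1.   ] F [-0.92  0.36  5.23] gap 0.0004 gf 2.5
dp [ 0.0006 -0.0027  0.0051] yaw -0.05
```

Scaled: 0.005 m / 0.5 = 0.01, 0.003 m / 0.5 = 0.006.

>>> step_arm --pt "0 0 0.003" --pt "0 0 0.006" --pt "0 0 0.01" --pt "0 0 0.01" --pt "0 0 0.01" --pt "0 0 0.01" --yaw '[0,0,0,0,0,0]'

```text
time_s: 19.58
eef_pos: [0.6177, 0.083, 0.1303]
eef_rot: [-0.048, 3.141, 0.0]
ft_force: [-1.5, -0.5, 6.9]
finger_gap: 0.0007
gripper_force: 3.4
```

Run:
```python
from h import *
plan((.6172,.0803,.130),181.8)
F=[]
for i in range(4):
    c=cap('side','s7');F.append(status.sense()['ft_force'][2])
print(np.round(F,2), [(np.round(b['point'],3),round(b['conf'],2)) for b in spotter.boxes_of('side','cover_lip')])
x0,y0,w,h=170,110,200,150
cv2.imwrite('pics/s7c.png',cv2.resize(c['pixels'][y0:y0+h,x0:x0+w],None,fx=4,fy=4,interpolation=cv2.INTER_CUBIC))
```

```text
t 19.57 pos [0.6177 0.083  0.1303] xang -178.25 z [ 0.001  0.    -1.   ] F [-1.47 -0.5   6.88] gap 0.0007 gf 3.4
dp [ 0.0006 -0.0027  0.0003] yaw -0.05
[6.47 6.43 7.2  7.07] []
```

View pics/s7c.png

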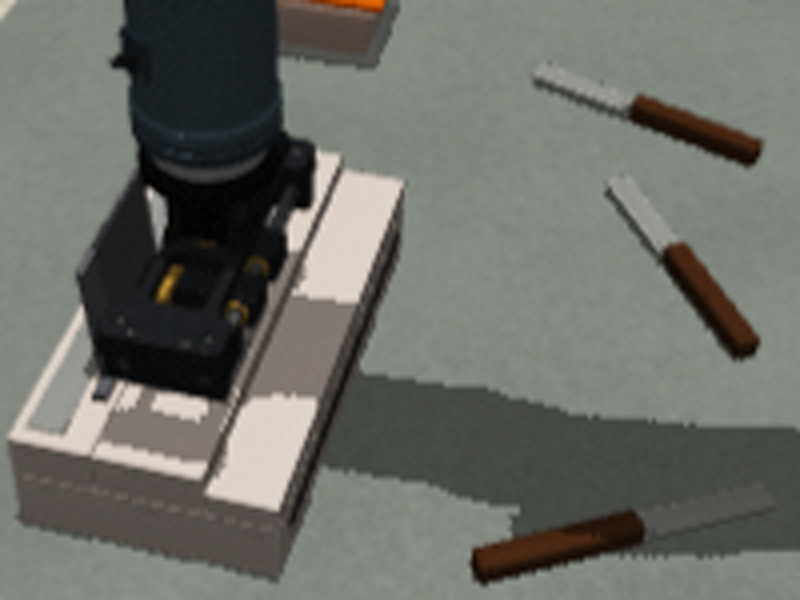

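The cover is upright at (110,240), the knife lies at (645,110), and the key is held at about 7 N and 9.7 mm of travel. Everything is in place to hand in.

```bash
python3 -c "
from rig import job
print(job.hand_in())"
```

```text
the job is handed in; nothing more can be done
None
```

I handed the job in, but no verdict came back: the knife blade levered the cover to about upright, the knife is back on the worktop, and the fingertips hold the key at about 9.7 mm of travel (about 7 N); I never moved near the jar, tub or carton.

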